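# Load the test fixture through its blind-locked lid and lock it again

## Robot

A 6-joint arm with a two-finger parallel gripper is mounted at the origin on a cart in front of the work surface, level with it; the furniture and walls round the work are solid. World frame = base frame: x ahead of the robot, y to its left, z up, the work surface at z = 0. Lengths are in m, angles in rad, forces in N, time in s.
With the tool pointing down it reaches from about 0.325 to 0.925 m from the base axis. Payload 3.1 kg.
Tool frame: the origin (TCP) lies at the very end of the fingers, on their centre line; the grasp point (between the pads) lies 19 mm behind it; z points along the fingers, y is the direction in which the jaws open and shut (so a half turn about z gives the same grasp; the last joint's range is limited). The gripper opens to 85 mm and grips with 20 to 120 N. Pads are 22 mm wide; open, the fingers measure 114 mm over their backs; the gripper's body (76 mm by 85 mm) begins 54 mm behind the grasp point. The pads swing forward as they close: fully open they stand 13 mm farther back than shut.
Start: joints at [1.2, 0.217, 1.613, -0, 1.311, -0.112], TCP at [0.16, 0.604, 0.231] pointing down, gripper open.
Joint ranges: [-2.75, 2.75], [-0.78, 2.1], [0.31, 2.55], [-1.13, 4.27], [0.13, 2.63], [-2.58, 2.58]. Speed limits (rad/s): [2.79, 2.79, 3.14, 3.14, 3.14, 3.14].

## Interface

Orientations are given as a 3x3 rotation matrix whose columns are the frame's x, y, z axes.
In Python, from cell import * gives the robot as it stands. The module is installed in compiled form; this text tells all that it offers.
- The arm moves only by the shell command python3 -m inch 'ROWS' [FORCE]. ROWS is JSON, a list of rows, each a list of 3 entries, a list of its own where there are three numbers: the turn, a rotation vector about the world's x, y, z in degrees, then the shift along the world's x, y, z in cm, then the opening, from -1 (shut) to 1 (fully open). In form: [[[wx, wy, wz], [tx, ty, tz], grip], ...]. A call has 1 to 5 rows; each row shifts and turns the commanded pose from where the row before left it; what a row does not reach is not made up. A row lasts 1/10 s, in which the tool goes at most 50 mm and 8.59 degrees, less where a joint would pass 70% of its speed; a pose out of reach is approached as far as the arm can. A call is refused whole if a number of a shift passes 5 or a number of a turn 8.59, either way. A call with a gripper value outside its range is refused whole. The fingers move at their own pace and stop on an object; FORCE is the grip in N (left out, the last holds). Time passes only in rows, so rows that do not move let the fingers close. It gives the time, the measured TCP pose, the force and the opening at its end, in the units of the state.
- get_state(): the state, without advancing time (a new reading comes with each control period).
- read_camera(name): name is "scene" or "top"; returns a dict with "pixels" (420x560x3 uint8, red, green, blue), "K" (3x3 intrinsics, pixels), "D" ([k1, k2, p1, p2, k3] as OpenCV has them; the pictures are not rectified), "pose" (4x4, takes a point from camera to world coordinates). Camera axes: x right, y up, looking along -z (the intrinsics and any distortion apply to the point x, -y, -z); pixel columns grow to the right and rows downward; lengths in m; the calibration is good to about 2 mm. A picture is of the moment at which its call begins. There is no depth.
- hand_in(): hands the job in, once; it reports no verdict.
The state is a dict: "time_s": time; "joints": joint angles; "joint_vel": joint speeds; "joint_efforts": joint torques, N m; "position": TCP position; "tcp_rot": TCP orientation; "wrist_force": force on the tool from outside, world axes, zero at the start; "moment": the same for the moment, N m; "gripper_width": finger opening in m.
Only numpy, scipy, OpenCV 4.12 (cv2) and the standard library are available. Lean on these libraries where they do the work, as an engineer would, in place of code of your own. Each camera call takes 0.05 s, during which the arm holds its last target.

## Task

Load the USB meter into the bench test fixture: open the lid (someone left it shut, and its round knob does not show whether it is locked), lay the meter flat in the nest with its metal plug towards the hinge, and shut the lid. Then lock the lid with the knob (about a quarter turn) and pull up firmly on the knob for a moment to prove that it holds. Do not wrench the lid while it is locked, leave the lid down, and do not disturb the other things on the bench.

Things in the scene. Friction and masses are not known exactly. Their poses are not given: they have to be found in the camera images.
- fixture: Board test fixture screwed to the bench: dark aluminium base 180 x 116 mm, 42 mm high with the lid shut (72 mm with the knob). Origin on the bench, near the middle of the base; x points from the front (knob end, nearer the robot) to the hinge at the back, y left, z up. It does not move. On its left, near the robot, a black phone clamp on a gooseneck stands tall: pass over it.
- lid (a joint): Hinge of the opaque light grey lid (plate 160 x 100 x 8 mm), about a line along the fixture's y at the back: 0 shut, grows as the front rises, 1.57 upright, stop at 1.95. The stiff hinge holds the lid at any angle: moving it takes up to 0.4 N m, 3 to 5 N at the knob. Locked, the lid has about 2 mm of play at the knob (0.015 rad), then stops dead. Past 1.7 rad there is room for a gripper over the nest.
- lid_hinge (a point): Point on the hinge line, mid-width, at fixture (72, 0, 38) mm; lid and knob turn about the fixture's y axis through it.
- knob_grip (a point): Point on the axis of the locking knob, 22 mm above the lid's upper face, at fixture (-65, 0, 64) mm when shut, 137 mm from the hinge line; moves with the lid, axis square to it. The knob is also the lid's handle: round, black, knurled, 30 mm in diameter, from 14 mm below this point to 8 mm above it. It turns both ways without stops or clicks (0.05 N m) and stays where left.
- lock_slot (a point): Fixed point below the knob at fixture (-65, 0, 29) mm: slot in the base for a 40 mm cross-bar hidden under the knob. In about 100 of every 180 degrees of turn the bar lines up and the lid is free; in the other 80 it is caught. A quarter turn frees a locked lid, and mostly locks a free one (else try less or more). The start angle may be any and cannot be seen. Out of line, the bar keeps an open lid 12 mm from shut.
- nest (a point): Middle of the nest's floor, 16 mm above the bench, at fixture (-1, 0, 16) mm, axes as the fixture. Four black corner locators, 7 mm high, stand round it, 33 mm apart across (y). With its plug to the back, a nested meter's origin lies on this point, with 4 mm of play each way. Beside the nest, 13 mm of length behind and 27 mm in front of this point are open for the fingers.
- meter: USB meter to be tested: flat black body 24 x 50 x 11 mm with a silver plug 12 mm wide and 13 mm long, 25 g, lying on the bench to the right of the fixture. Origin on the underside, mid-width, middle of the 64 mm overall length; x across, y from the plug end (-y) to the blunt end, z up. The black body spans y -18 to +32 mm: best gripped in its middle, 7 mm from the origin.
- plug (a point): Tip of the meter's silver plug, 32 mm from the meter's origin (towards its -y), 6 mm above its underside.
- heat_sink: Bystander: finned aluminium block 40 x 40 x 20 mm on the bench; leave it.
- tinner: Bystander: small white tin 47 mm in diameter, 19 mm tall, red square on top; leave it.
- pot: Bystander: small white pot with a green cap, 40 mm in diameter, 30 mm tall; leave it.
- tape: Bystander: amber roll of tape, 64 mm in diameter, 12 mm tall; leave it.
- wick: Bystander: yellow round spool 44 mm in diameter, 11 mm tall; leave it.

How it is judged:
By the outcome, as a careful person would: the job done as asked, in the order asked, and still so for the second after the job is handed in, with the robot touching nothing.
It also fails if it takes over 72 s, if anything falls off the work surface, if the arm or the gripper's body presses on something with over 40 N, if the wrist force passes 120 N, or if a joint passes its speed limit or range.

## Working session

There is one attempt and no reset: what is moved stays moved. The work goes in short steps, Python scripts to look and compute and a shell command to move; the robot and the scene stay as the last step left them, time stands still between calls to the robot, and variables do not carry over. Pictures are saved under pics/ and viewed, and the job is handed in when it is done.

```bash
mkdir -p pics; ls; python3 - <<'E'
from cell import *
import cv2
for n in("scene","top"):
    c=read_camera(n); cv2.imwrite(f"pics/{n}0.png",c["pixels"][:,:,::-1]); print(n,c["K"],c["D"],c["pose"])
print(get_state())
E
```

```text
pics
scene [[524.02073934   0.         273.29624764]
 [  0.         524.02073934 214.08233283]
 [  0.           0.           1.        ]] [0.02440783 0.         0.         0.         0.        ] [[ 0.83980658  0.41417789 -0.35097235  0.15155337]
 [-0.5428073   0.65160054 -0.52988392 -0.76192524]
 [ 0.00922757  0.63551035  0.7720372   0.99640369]
 [ 0.          0.          0.          1.        ]]
top [[422.25373096   0.         275.50524912]
 [  0.         422.25373096 211.01569095]
 [  0.           0.           1.        ]] [-0.06079031  0.          0.          0.          0.        ] [[ 5.61651235e-04  9.85867816e-01 -1.67524131e-01  4.37727658e-01]
 [-9.99713747e-01  4.56052903e-03  2.34866960e-02 -1.07451369e-01]
 [ 2.39187764e-02  1.67462985e-01  9.85588170e-01  9.63462468e-01]
 [ 0.00000000e+00  0.00000000e+00  0.00000000e+00  1.00000000e+00]]
{'time_s': 0.1, 'joints': array([ 1.19977615e+00,  2.17669370e-01,  1.61477741e+00,  8.93241710e-06,
        1.31130567e+00, -1.12191665e-01]), 'joint_vel': array([-0.00173789, -0.00238797, -0.0039303 ,  0.00026983,  0.00141313,
        0.00051317]), 'joint_efforts': array([-8.71273896e-04, -3.98064995e+01, -3.04975176e+01, -2.18841246e-04,
        4.12317124e-03, -2.23946864e-05]), 'position': array([0.15967107, 0.60350148, 0.2301027 ]), 'tcp_rot': array([[-9.66689793e-01,  2.55949639e-01, -7.91114518e-04],
       [ 2.55950739e-01,  9.66687737e-01, -2.00970671e-03],
       [ 2.50376995e-04, -2.14524931e-03, -9.99997668e-01]]), 'wrist_force': array([ 0.62847387, -1.61101451,  0.63860051]), 'moment': array([-2.35465805e-02,  5.53123595e-02, -3.28534520e-05]), 'gripper_width': 0.08501472733225954}
```

View pics/scene0.png

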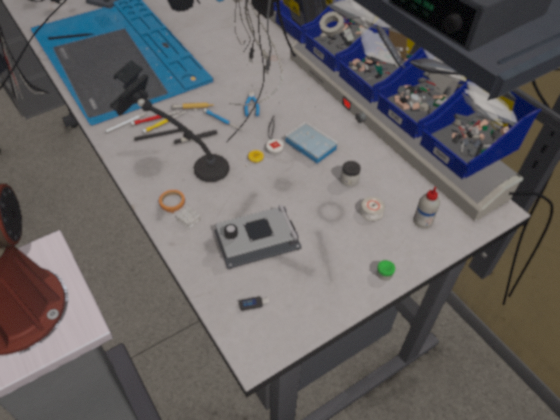

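View pics/top0.png

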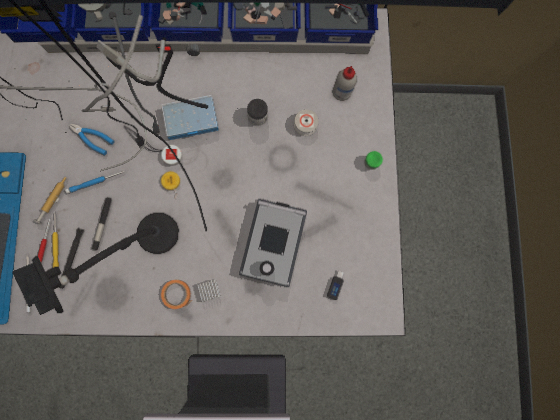

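The scene view has the fixture at about (257,236), with the knob at (231,230), and the meter at (251,303). In the top view the fixture is at (273,243), the knob at (267,268), and the meter at (336,286) with its plug up at (340,273). I'll enlarge both views next.

```bash
cat > h.py <<'E'
from cell import *
import cv2, numpy as np
def und(c,px):
    p=np.array(px,float).reshape(-1,1,2)
    return cv2.undistortPoints(p,c["K"],np.array(c["D"])).reshape(-1,2)
def rays(c,px):
    u=und(c,px); d=np.c_[u[:,0],-u[:,1],-np.ones(len(u))]@c["pose"][:3,:3].T
    return c["pose"][:3,3],d
def plane(c,px,z):
    o,d=rays(c,px); return o+d*((z-o[2])/d[:,2])[:,None]
def tri(ca,pa,cb,pb):
    oa,da=rays(ca,[pa]); ob,db=rays(cb,[pb]); da=da[0]/np.linalg.norm(da);db=db[0]/np.linalg.norm(db)
    t=np.linalg.lstsq(np.c_[da,-db],ob-oa,rcond=None)[0]
    A=oa+da*t[0];B=ob+db*t[1]; return (A+B)/2,np.linalg.norm(A-B)
def proj(c,P):
    P=np.atleast_2d(P); q=(P-c["pose"][:3,3])@c["pose"][:3,:3]; q=q*[1,-1,-1]
    return cv2.projectPoints(q,np.zeros(3),np.zeros(3),c["K"],np.array(c["D"]))[0].reshape(-1,2)
def crop(c,x0,y0,w,h,s,fn):
    im=c["pixels"][y0:y0+h,x0:x0+w,::-1]
    cv2.imwrite(fn,cv2.resize(im,None,fx=s,fy=s,interpolation=cv2.INTER_CUBIC))
E
python3 - <<'E'
from h import *
a=read_camera("top");b=read_camera("scene")
crop(a,220,180,140,110+20,5,"pics/t1.png"); crop(b,190,190,130,130,4.6,"pics/s1.png")
# meter contour: dark blobs
for c,(x0,y0,w,h),n in((a,(315,262,40,45),"t"),(b,(230,288,50,30),"s")):
    g=cv2.cvtColor(c["pixels"],cv2.COLOR_RGB2GRAY)[y0:y0+h,x0:x0+w]
    m=(g<90).astype(np.uint8); k,l,st,ce=cv2.connectedComponentsWithStats(m)
    i=1+np.argmax(st[1:,4]); cn=cv2.findContours((l==i).astype(np.uint8),0,2)[0][0]
    r=cv2.minAreaRect(cn); print(n,ce[i]+[x0,y0],st[i],r, cv2.boxPoints(r)+[x0,y0])
E
```

```text
t [334.42635659 287.89534884] [ 12  14  16  24 258] ((19.400001525878906, 25.80000114440918), (11.384199142456055, 23.400854110717773), 18.43494987487793) [[325.30000114 297.10000229]
 [332.70000267 274.90000057]
 [343.50000191 278.5       ]
 [336.10000038 300.70000076]]
s [250.16086957 303.19565217] [  9   9  23  13 230] ((20.121623992919922, 15.229728698730469), (10.357135772705078, 22.522661209106445), 80.53767395019531) [[238.16216373 299.97297287]
 [260.37838173 296.27026939]
 [262.08108521 306.48648453]
 [239.86486626 310.189188  ]]
```

View pics/t1.png

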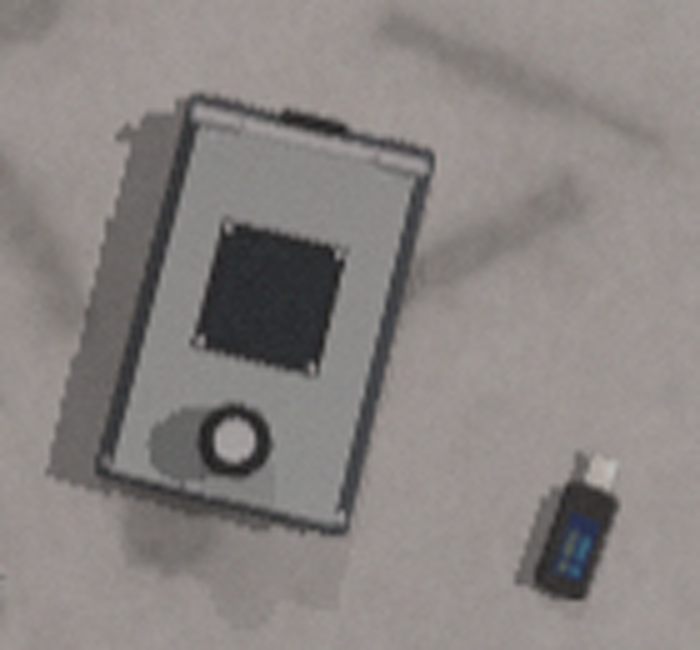

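View pics/s1.png

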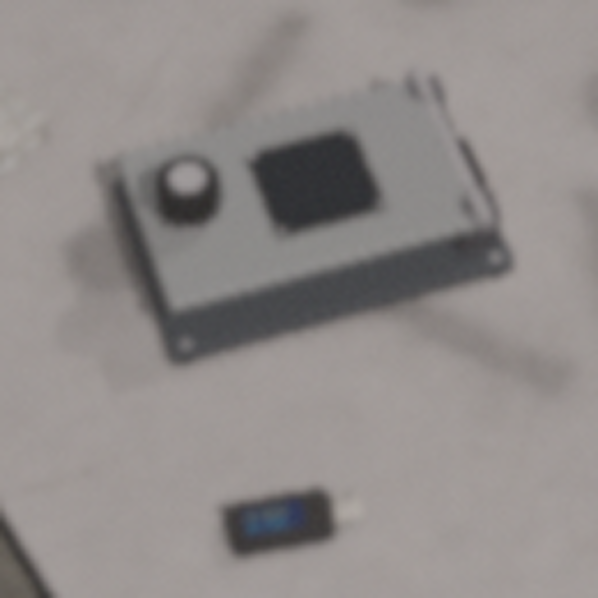

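Top crop: the knob cap is centred at (235,440) and the lid's dark square has corners (227,222), (345,250), (315,372), (195,343). The meter body runs from its plug end near (590,490) to its blunt end near (560,595), and the plug tip is at (605,458). Scene crop: cap at (187,175), square corners (250,160), (350,132), (380,205), (285,233), and plug tip at (362,507).

```bash
python3 - <<'E'
from h import *
a=read_camera("top");b=read_camera("scene")
T=lambda x,y:(220+(x+.5)/5-.5,180+(y+.5)/5-.5)
S=lambda x,y:(190+(x+.5)/4.6-.5,190+(y+.5)/4.6-.5)
def show(n,t,s): p,e=tri(a,T(*t),b,S(*s)); print(n,p.round(4),round(e,4)); return p
k=show("cap",(235,440),(187,175))
# square corners: top order BL(front-left),TL(back-left),TR,BR
q=[show("sq",t,s) for t,s in(((195,343),(250,160)),((227,222),(350,132)),((345,250),(380,205)),((315,372),(285,233)))]
c=np.mean(q,0);print("sqc",c, "dir",np.degrees(np.arctan2(*( (q[1]+q[2]-q[0]-q[3])[[1,0]]))))
print("knob->sq dir",np.degrees(np.arctan2(*(c-k)[[1,0]])),np.linalg.norm((c-k)[:2]))
# lid front corners/back edges on z=.042 top view
for n,t,z in(("baseFL",(100,468),.03),("baseBL",(190,98),.03),("baseBR",(432,152),.03),("baseFR",(345,530),.03)): print(n,plane(a,[T(*t)],z)[0].round(4))
show("BRbase screw? FR",(345,527),(178,345))
m,e=tri(a,(334.4,287.9),b,(250.2,303.2)); print("meter body c",m,e)
pl=show("plugtip",(605,458),(362,507))
d=(pl-m)[:2]; print("plug dir deg",np.degrees(np.arctan2(d[1],d[0])),np.linalg.norm(d))
for n,t,s in (("b1",(545,590),(236,553)),("b2",(586,600),(225,508)),("b3",(616,495),(328,492)),("b4",(568,482),(333,537))): show(n,t,s)
bb=plane(a,[T(545,590),T(586,600),T(616,495),T(568,482)],.011);print(bb.round(4))
for r in ("t",):
  P=plane(a,[[325.3,297.1],[332.7,274.9],[343.5,278.5],[336.1,300.7]],.008);print(P.round(4),P.mean(0))
E
```

```text
cap [ 0.4688 -0.1101  0.0737] 0.0001
sq [ 0.5127 -0.0927  0.0369] 0.0008
sq [ 0.5652 -0.1061  0.0389] 0.0009
sq [ 0.5514 -0.1575  0.0445] 0.0029
sq [ 0.5005 -0.1454  0.0433] 0.0026
sqc [ 0.53246357 -0.12542363  0.04090525] dir -13.90900902344176
knob->sq dir -13.556124433618658 0.0655119830090464
baseFL [ 0.458  -0.0512  0.03  ]
baseBL [ 0.6232 -0.0894  0.03  ]
baseBR [ 0.599  -0.1983  0.03  ]
baseFR [ 0.4313 -0.1584  0.03  ]
BRbase screw? FR [ 0.4323 -0.159   0.0172] 0.0005
meter body c [ 0.42591941 -0.26289075  0.0047369 ] 2.048691796537488e-05
plugtip [ 0.463  -0.2775  0.0058] 0.0004
plug dir deg -21.485390528254012 0.03982521746992259
b1 [ 0.4053 -0.2536 -0.0186] 0.0035
b2 [ 0.4005 -0.2615  0.0399] 0.0019
b3 [ 0.4456 -0.2767  0.0344] 0.0015
b4 [ 0.4532 -0.2663 -0.0297] 0.0004
[[ 0.4047 -0.2485  0.011 ]
 [ 0.4002 -0.2667  0.011 ]
 [ 0.4465 -0.2812  0.011 ]
 [ 0.4524 -0.2597  0.011 ]]
[[ 0.4057 -0.2415  0.008 ]
 [ 0.4549 -0.2591  0.008 ]
 [ 0.4468 -0.2834  0.008 ]
 [ 0.3977 -0.2656  0.008 ]] [ 0.4262637  -0.26240494  0.008     ]
```

```bash
python3 - <<'E'
from h import *
a=read_camera("top");b=read_camera("scene")
print(tri(a,(38,285),b,(130,92)), tri(a,(67,281),b,(143,103)),plane(a,[(157,233)],0.02))
# red bracket: robot footprint angles
s=get_state();R=s["tcp_rot"];print(np.degrees(np.arctan2(R[1,1],R[0,1])))
E
```

```text
(array([0.43158297, 0.306096  , 0.18942111]), np.float64(0.002131647090047097)) (array([0.44048795, 0.25262727, 0.18826269]), np.float64(0.004476036827884109)) [[0.54684125 0.13593488 0.02      ]]
75.17148461880119
```

```bash
python3 -m inch '[[[0,0,0],[0,0,5],1],[[0,0,0],[0.8,-1.8,4.5],1],[[0,0,0],[1.9,-4.4,1],1],[[0,0,0],[1.9,-4.4,0],1],[[0,0,0],[1.9,-4.4,0],1]]' && python3 -m inch '[[[0,0,0],[1.9,-4.4,0],1],[[0,0,0],[1.9,-4.4,0],1],[[0,0,0],[1.9,-4.4,0],1],[[0,0,0],[1.9,-4.4,0],1],[[0,0,0],[1.9,-4.4,0],1]]' && python3 -m inch '[[[0,0,0],[1.9,-4.4,0],1],[[0,0,0],[1.9,-4.4,0],1],[[0,0,0],[1.9,-4.4,0],1],[[0,0,0],[1.9,-4.4,0],1],[[0,0,0],[1.9,-4.4,0],1]]'; python3 -c "
from cell import *;s=get_state();print(s['joints'],s['position'],s['tcp_rot'])"
```

```text
time_s: 0.9
position: [0.2255, 0.4532, 0.3376]
tcp_rot: [[-0.967, 0.255, 0.002], [0.255, 0.967, 0.002], [-0.001, 0.002, -1.0]]
wrist_force: [0.8, -1.1, 0.5]
gripper_width: 0.0855
time_s: 1.4
position: [0.3202, 0.2325, 0.3366]
tcp_rot: [[-0.967, 0.255, 0.001], [0.255, 0.967, 0.001], [-0.001, 0.001, -1.0]]
wrist_force: [0.7, -0.5, -0.0]
gripper_width: 0.0853
time_s: 1.9
position: [0.4153, 0.0122, 0.3368]
tcp_rot: [[-0.967, 0.256, 0.002], [0.256, 0.967, 0.0], [-0.002, 0.0, -1.0]]
wrist_force: [0.3, 0.6, -0.2]
gripper_width: 0.0853
[-1.40127109e-01 -3.26528281e-01  1.93725677e+00  2.95601563e-04
  1.52914724e+00 -1.45171380e+00] [0.41531827 0.01220246 0.33677012] [[-9.66588319e-01  2.56327893e-01  1.74134507e-03]
 [ 2.56328369e-01  9.66589760e-01  5.26493810e-05]
 [-1.66967081e-03  4.97246420e-04 -9.99998482e-01]]
```

```bash
python3 -m inch '[[[0,0,1.3],[1.8,-4.1,-1],1],[[0,0,0],[1.8,-4.1,-1.7],1],[[0,0,0],[1.8,-4.2,-2],1],[[0,0,0],[0,0,-5],1],[[0,0,0],[0,0,-5],1]]' 20 && python3 -m inch '[[[0,0,0],[0,0,-5],1],[[0,0,0],[0,0,-3],1],[[0,0,0],[0,0,-2],1],[[0,0,0],[0,0,-1],1],[[0,0,0],[0,0,0],1]]'
python3 - <<'E'
from h import *
a=read_camera("top");b=read_camera("scene")
crop(a,210,170,140,130,5,"pics/t2.png"); crop(b,180,160,150,140,4,"pics/s2.png")
E
```

```text
time_s: 2.4
position: [0.4705, -0.1119, 0.1894]
tcp_rot: [[-0.972, 0.237, 0.004], [0.237, 0.972, -0.002], [-0.004, -0.001, -1.0]]
wrist_force: [0.6, -0.2, -0.7]
gripper_width: 0.0855
time_s: 2.9
position: [0.4679, -0.1094, 0.0781]
tcp_rot: [[-0.972, 0.234, -0.003], [0.234, 0.972, 0.001], [0.003, 0.0, -1.0]]
wrist_force: [-0.3, 0.2, -0.4]
gripper_width: 0.0853
```

View pics/s2.png

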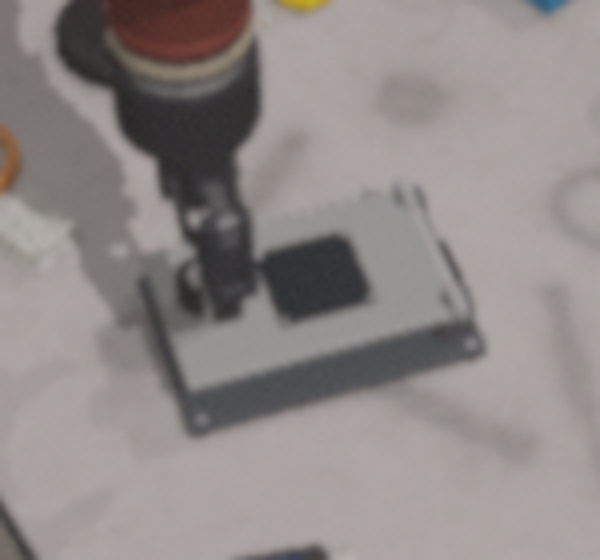

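View pics/t2.png

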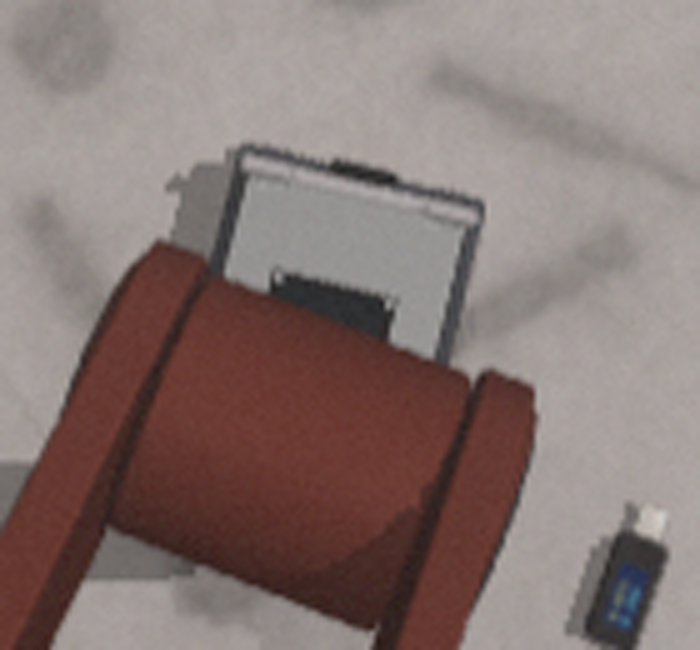

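The scene crop shows the open fingers around (225,260), on either side of the knob at (190,290). I'll go down and grip.

```bash
python3 -m inch '[[[0,0,0],[0,0,-1.5],0.5],[[0,0,0],[0,0,-1.4],0],[[0,0,0],[0,0,0],-0.5],[[0,0,0],[0,0,0],-1],[[0,0,0],[0,0,0],-1]]' 25 && python3 -m inch '[[[0,0,0],[0,0,0],-1],[[0,0,0],[0,0,0],-1]]'
python3 - <<'E'
from h import *
s=get_state();print(s["position"],s["wrist_force"],s["moment"])
b=read_camera("scene")
crop(b,180,160,150,140,4,"pics/s3.png")
E
```

```text
time_s: 3.5
position: [0.4701, -0.1087, 0.0519]
tcp_rot: [[-0.972, 0.235, 0.002], [0.235, 0.972, 0.002], [-0.002, 0.003, -1.0]]
wrist_force: [0.3, 4.9, 1.3]
gripper_width: 0.0288
time_s: 3.7
position: [0.47, -0.1087, 0.0519]
tcp_rot: [[-0.972, 0.235, 0.002], [0.235, 0.972, 0.002], [-0.002, 0.002, -1.0]]
wrist_force: [0.4, 5.9, 1.7]
gripper_width: 0.0293
[ 0.47000881 -0.10874452  0.05186807] [0.36925174 5.91449162 1.71512719] [ 0.75794514 -0.00841017  0.00910226]
```

View pics/s3.png

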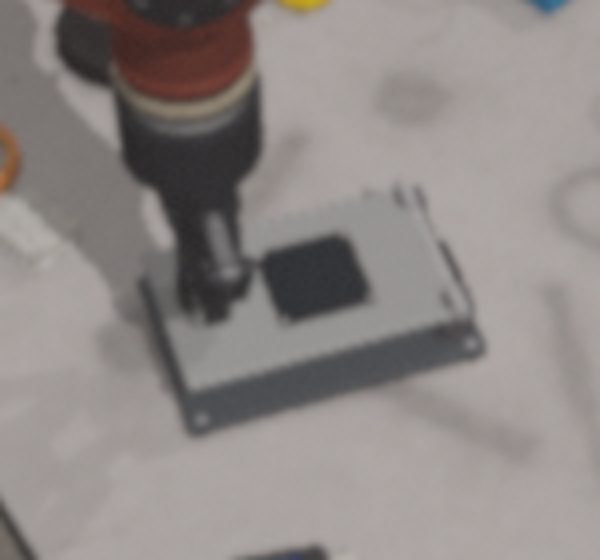

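Knob gripped, opening 29 mm. Next, a gentle lift in small steps to find out whether it is locked.

```bash
python3 -m inch '[[[0,0,0],[0,0,0.15],-1],[[0,0,0],[0,0,0.15],-1]]' && python3 -m inch '[[[0,0,0],[0,0,0.1],-1]]' && python3 -m inch '[[[0,0,0],[0,0,0.1],-1]]' 
```

```text
time_s: 3.95
position: [0.4703, -0.1088, 0.0542]
tcp_rot: [[-0.972, 0.235, 0.003], [0.235, 0.972, 0.002], [-0.003, 0.002, -1.0]]
wrist_force: [5.2, 3.7, -12.4]
gripper_width: 0.0288
time_s: 4.05
position: [0.4702, -0.1088, 0.0543]
tcp_rot: [[-0.972, 0.235, 0.004], [0.235, 0.972, 0.001], [-0.004, 0.002, -1.0]]
wrist_force: [7.1, 3.1, -16.9]
gripper_width: 0.029
time_s: 4.15
position: [0.4702, -0.1088, 0.0545]
tcp_rot: [[-0.972, 0.235, 0.005], [0.235, 0.972, 0.001], [-0.004, 0.002, -1.0]]
wrist_force: [10.5, 1.4, -22.0]
gripper_width: 0.0286
```

It is locked: the force reached 22 N with only 2.5 mm of rise. I'll ease back down, then turn −90°.

```bash
python3 -m inch '[[[0,0,0],[0,0,-0.3],-1],[[0,0,0],[0,0,-0.15],-1],[[0,0,-8.2],[0,0,0],-1],[[0,0,-8.2],[0,0,0],-1],[[0,0,-8.2],[0,0,0],-1]]' && python3 -m inch '[[[0,0,-8.2],[0,0,0],-1],[[0,0,-8.2],[0,0,0],-1],[[0,0,-8.2],[0,0,0],-1],[[0,0,-8.2],[0,0,0],-1],[[0,0,-8.2],[0,0,0],-1]]'  && python3 -m inch '[[[0,0,-8.2],[0,0,0],-1],[[0,0,-8.2],[0,0,0],-1],[[0,0,0],[0,0,0],-1],[[0,0,0],[0,0,0],-1]]'; python3 -c "
from cell import *;print(get_state()['joints'],get_state()['moment'])"
```

```text
time_s: 4.65
position: [0.4699, -0.1089, 0.052]
tcp_rot: [[-0.783, 0.622, 0.002], [0.622, 0.783, 0.001], [-0.001, 0.003, -1.0]]
wrist_force: [1.6, 4.8, -1.8]
gripper_width: 0.0291
time_s: 5.15
position: [0.4697, -0.109, 0.0519]
tcp_rot: [[-0.183, 0.983, 0.002], [0.983, 0.183, 0.001], [0.001, 0.002, -1.0]]
wrist_force: [0.3, 4.1, -1.2]
gripper_width: 0.0288
time_s: 5.55
position: [0.4695, -0.109, 0.0519]
tcp_rot: [[0.094, 0.996, 0.001], [0.996, -0.094, 0.002], [0.002, 0.001, -1.0]]
wrist_force: [-0.3, 5.7, 2.7]
gripper_width: 0.0289
[-0.37502324  0.15569607  2.06668979  0.00228033  0.91873122 -0.28241758] [ 0.95511926  0.08137081 -0.05049113]
```

```bash
python3 -m inch '[[[0,0,-8.2],[0,0,0],-1],[[0,0,0],[0,0,0],-1],[[0,0,0],[0,0,0.2],-1],[[0,0,0],[0,0,0.2],-1]]' && python3 -m inch '[[[0,0,0],[0,0,0.15],-1]]'
```

```text
time_s: 5.95
position: [0.4696, -0.109, 0.0548]
tcp_rot: [[0.235, 0.972, 0.002], [0.972, -0.235, 0.001], [0.002, 0.002, -1.0]]
wrist_force: [5.1, 3.3, -8.0]
gripper_width: 0.0292
time_s: 6.05
position: [0.4699, -0.1091, 0.0562]
tcp_rot: [[0.235, 0.972, 0.003], [0.972, -0.235, 0.001], [0.002, 0.002, -1.0]]
wrist_force: [5.4, 3.8, -7.0]
gripper_width: 0.0287
```

Free now. I'll re-grip with the jaws along the hinge line so the knob can pivot between the pads.

```bash
python3 -m inch '[[[0,0,0],[0,0,0],0.4],[[0,0,0],[0,0,0],0.4],[[0,0,0],[0,0,0],0.4],[[0,0,8.2],[0,0.1,0],0.4],[[0,0,8.2],[0,0,0],0.4]]' && python3 -m inch '[[[0,0,8.2],[0,0,0],0.4],[[0,0,8.2],[0,0,0],0.4],[[0,0,8.2],[0,0,0],0.4],[[0,0,8.2],[0,0,0],0.4],[[0,0,8.2],[0,0,0],0.4]]'  && python3 -m inch '[[[0,0,8.2],[0,0,0],0.4],[[0,0,8.2],[0,0,0],0.4],[[0,0,8.2],[0,0,0],0],[[0,0,8.2],[0,0,-0.4],-0.3],[[0,0,0],[0,0,0],-1]]' && python3 -m inch '[[[0,0,0],[0,0,0],-1],[[0,0,0],[0,0,0],-1],[[0,0,0],[0,0,0],-1]]'
```

```text
time_s: 6.55
position: [0.4691, -0.1092, 0.0566]
tcp_rot: [[-0.053, 0.999, 0.0], [0.999, 0.053, -0.001], [-0.001, 0.0, -1.0]]
wrist_force: [-0.7, -0.7, 0.5]
gripper_width: 0.0597
time_s: 7.05
position: [0.4691, -0.1093, 0.0566]
tcp_rot: [[-0.695, 0.719, 0.0], [0.719, 0.695, -0.001], [-0.001, -0.0, -1.0]]
wrist_force: [-0.3, -0.1, 0.7]
gripper_width: 0.0595
time_s: 7.55
position: [0.4698, -0.1087, 0.0524]
tcp_rot: [[-0.972, 0.234, 0.002], [0.234, 0.972, 0.0], [-0.002, 0.001, -1.0]]
wrist_force: [3.0, 3.1, -3.5]
gripper_width: 0.0291
time_s: 7.85
position: [0.4698, -0.1087, 0.0525]
tcp_rot: [[-0.972, 0.236, 0.002], [0.236, 0.972, 0.0], [-0.002, 0.001, -1.0]]
wrist_force: [3.5, 2.6, -1.9]
gripper_width: 0.0286
```

```bash
python3 - <<'E'
import numpy as np
t=np.radians(np.r_[1.8,np.arange(6,105,6.0),104]+10.75); r=13.94
ex=np.array([.972,-.235])
P=np.c_[-r*np.cos(t)[:,None]*ex, r*np.sin(t)]
for a,d in zip(np.r_[np.arange(6,105,6.0),104],np.diff(P.round(2),axis=0)): print(a,d.round(2))
E
```

```text
6.0 [ 0.26 -0.06  0.99]
12.0 [ 0.47 -0.12  1.37]
18.0 [ 0.62 -0.15  1.31]
24.0 [ 0.75 -0.18  1.25]
30.0 [ 0.87 -0.21  1.15]
36.0 [ 0.98 -0.24  1.05]
42.0 [ 1.08 -0.26  0.95]
48.0 [ 1.17 -0.28  0.82]
54.0 [ 1.25 -0.3   0.69]
60.0 [ 1.31 -0.32  0.55]
66.0 [ 1.36 -0.33  0.41]
72.0 [ 1.4  -0.34  0.26]
78.0 [ 1.41 -0.34  0.11]
84.0 [ 1.42 -0.34 -0.05]
90.0 [ 1.41 -0.34 -0.19]
96.0 [ 1.37 -0.33 -0.35]
102.0 [ 1.34 -0.33 -0.49]
104.0 [ 0.43 -0.1  -0.2 ]
```

```bash
python3 -m inch '[[[0,0,0],[0.26,-0.06,1.0],-1],[[0,0,0],[0.47,-0.12,1.37],-1],[[0,0,0],[0.62,-0.15,1.31],-1]]' 30 && python3 -m inch '[[[0,0,0],[0.75,-0.18,1.25],-1],[[0,0,0],[0.87,-0.21,1.15],-1],[[0,0,0],[0.98,-0.24,1.05],-1]]'; python3 - <<'E'
from h import *
b=read_camera("scene")
crop(b,180,130,150,140,4,"pics/s4.png")
E
```

```text
time_s: 8.15
position: [0.4808, -0.1112, 0.0884]
tcp_rot: [[-0.972, 0.235, -0.004], [0.235, 0.972, 0.002], [0.005, 0.001, -1.0]]
wrist_force: [2.0, 2.6, -6.3]
gripper_width: 0.0289
time_s: 8.45
position: [0.5073, -0.1177, 0.1238]
tcp_rot: [[-0.972, 0.234, -0.004], [0.234, 0.972, 0.002], [0.005, 0.001, -1.0]]
wrist_force: [-2.7, 4.5, -3.3]
gripper_width: 0.029
```

View pics/s4.png

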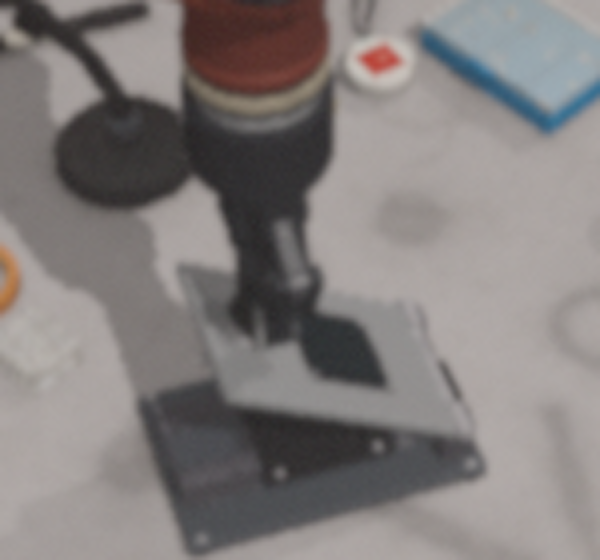

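The lid follows at about 36°, its front edge at (225,400), with the knob still between the pads at (260,320). I'll carry on round the arc.

```bash
python3 -m inch '[[[0,0,0],[1.08,-0.26,0.95],-1],[[0,0,0],[1.17,-0.28,0.82],-1],[[0,0,0],[1.25,-0.30,0.69],-1],[[0,0,0],[1.31,-0.32,0.55],-1],[[0,0,0],[1.36,-0.33,0.41],-1]]' && python3 -m inch '[[[0,0,0],[1.4,-0.34,0.26],-1],[[0,0,0],[1.41,-0.34,0.11],-1],[[0,0,0],[1.42,-0.34,-0.05],-1]]'  && python3 -m inch '[[[0,0,0],[1.41,-0.34,-0.19],-1],[[0,0,0],[1.37,-0.33,-0.35],-1],[[0,0,0],[1.34,-0.33,-0.49],-1],[[0,0,0],[0,0,0],-1]]'; python3 - <<'E'
from h import *
b=read_camera("scene")
crop(b,180,110,150,140,4,"pics/s5.png")
E
```

```text
time_s: 9.0
position: [0.5706, -0.1331, 0.1589]
tcp_rot: [[-0.972, 0.234, -0.001], [0.234, 0.972, 0.001], [0.001, 0.0, -1.0]]
wrist_force: [-2.9, 4.3, -0.8]
gripper_width: 0.0289
time_s: 9.3
position: [0.614, -0.1437, 0.1629]
tcp_rot: [[-0.972, 0.234, 0.001], [0.234, 0.972, -0.0], [-0.001, 0.0, -1.0]]
wrist_force: [-1.9, 4.3, 1.1]
gripper_width: 0.0284
time_s: 9.7
position: [0.6575, -0.1543, 0.1529]
tcp_rot: [[-0.972, 0.234, 0.007], [0.234, 0.972, -0.002], [-0.007, 0.0, -1.0]]
wrist_force: [2.7, 3.7, 2.1]
gripper_width: 0.0284
```

View pics/s5.png

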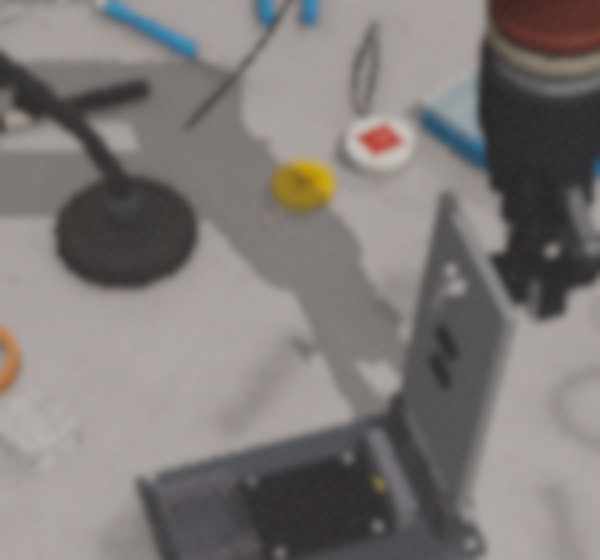

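The lid stands at about 103° (1.79 rad), clear of the nest. I'll release it, rise, and measure the meter and the nest.

```bash
python3 -m inch '[[[0,0,0],[0,0,0],0.2],[[0,0,0],[0,0,0],0.5],[[0,0,0],[0,0,1],0.6],[[0,0,0],[0,0,4],0.6],[[0,0,0],[0,0,4.5],0.6]]' && python3 -m inch '[[[0,0,0],[-2,-2,4],0.6],[[0,0,0],[-3.5,-3,0],0.6],[[0,0,0],[-3.5,-3,0],0.6]]'; python3 - <<'E'
from h import *
a=read_camera("top");b=read_camera("scene")
crop(a,210,170,150,130,5,"pics/t6.png"); crop(b,190,190,130,130,4.6,"pics/s6.png")
E
```

```text
time_s: 10.25
position: [0.6514, -0.1534, 0.2444]
tcp_rot: [[-0.972, 0.234, -0.006], [0.234, 0.972, 0.001], [0.006, -0.0, -1.0]]
wrist_force: [1.3, 0.0, 0.6]
gripper_width: 0.0682
time_s: 10.55
position: [0.5636, -0.2349, 0.2895]
tcp_rot: [[-0.973, 0.232, 0.005], [0.232, 0.973, -0.004], [-0.006, -0.003, -1.0]]
wrist_force: [0.5, -1.2, -1.3]
gripper_width: 0.0685
```

View pics/t6.png

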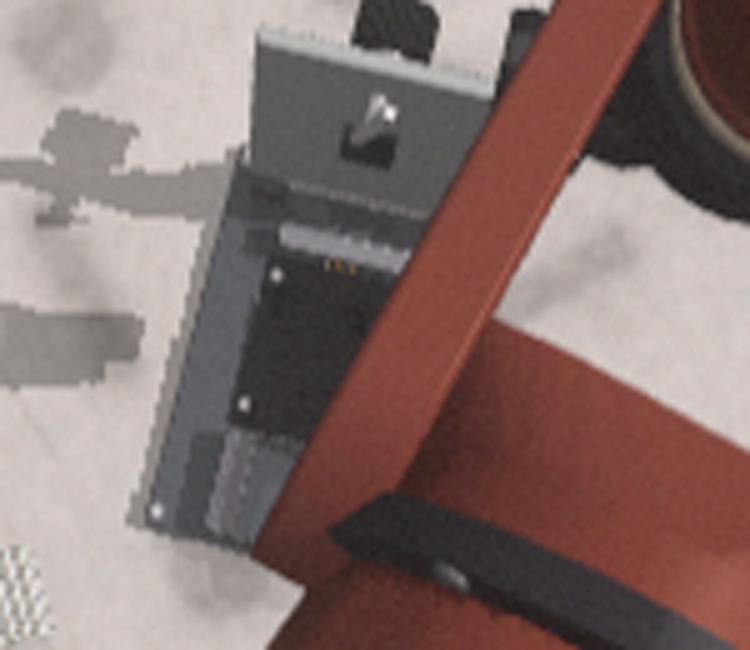

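View pics/s6.png

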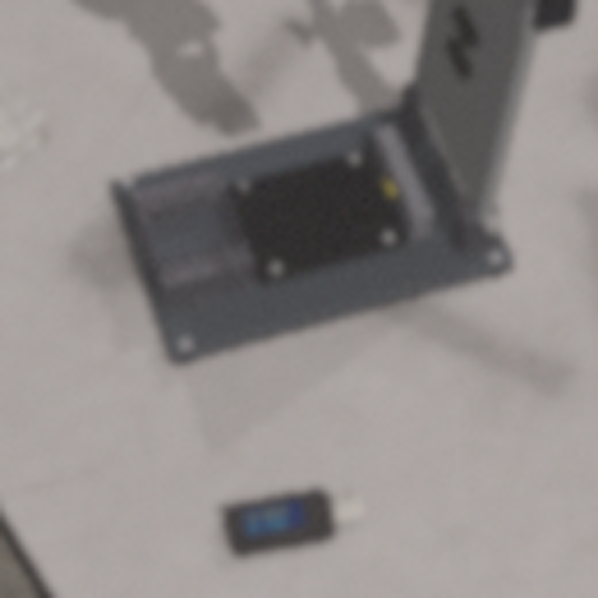

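Scene crop: the nest plate's screws are at (242,187), (353,158), (388,237) and (277,268). Top crop: its left screws are at (277,273) and (243,404). The meter has not moved.

```bash
python3 - <<'E'
from h import *
a=read_camera("top");b=read_camera("scene")
T=lambda x,y:(210+(x+.5)/5-.5,170+(y+.5)/5-.5)
T1=lambda x,y:(220+(x+.5)/5-.5,180+(y+.5)/5-.5)
S=lambda x,y:(190+(x+.5)/4.6-.5,190+(y+.5)/4.6-.5)
BL=tri(a,T(277,273),b,S(353,158));FL=tri(a,T(243,404),b,S(242,187));print(BL,FL)
z=(BL[0][2]+FL[0][2])/2
P=plane(b,[S(242,187),S(353,158),S(388,237),S(277,268)],z);print(P.round(4),P.mean(0))
d=lambda v:np.degrees(np.arctan2(v[1],v[0])).round(1)
print(d(P[1]-P[0]),d(P[2]-P[3]),d(P[0]-P[3])-90)
Q=plane(b,[S(225,508),S(328,490)],.011);print("scene far edge",Q.round(4),d(Q[1]-Q[0]))
Q=plane(b,[S(236,555),S(333,538)],.0);print("scene near edge",Q.round(4),d(Q[1]-Q[0]))
Q=plane(a,[T1(562,594),T1(592,488),T1(605,458)],.009);print("top axis",Q.round(4),d(Q[1]-Q[0]),d(Q[2]-Q[0]))
# subpixel intensity: body mask using saturation-free dark in upscaled, scene
for c,(x0,y0,w,h),th in((a,(318,265,34,40),75),(b,(232,290,45,28),80)):
    g=cv2.cvtColor(c["pixels"],cv2.COLOR_RGB2GRAY)[y0:y0+h,x0:x0+w]
    hsv=cv2.cvtColor(c["pixels"],cv2.COLOR_RGB2HSV)[y0:y0+h,x0:x0+w]
    m=((g<th)|((hsv[...,1]>110)&(g<150))).astype(np.uint8)
    k,l,st,ce=cv2.connectedComponentsWithStats(m)
    if k<2: print("none",g.min()); continue
    i=1+np.argmax(st[1:,4]); ys,xs=np.nonzero(l==i); pts=np.c_[xs+x0,ys+y0]
    W=plane(c,pts,.007)[:,:2]; u,s,v=np.linalg.svd(W-W.mean(0),full_matrices=False); v0=v[0]*np.sign(v[0,0]); print(len(pts),W.mean(0),d(v0),np.ptp(W@v0),np.ptp(W@[-v0[1],v0[0]]))
E
```

```text
(array([ 0.56760364, -0.10592154,  0.01583787]), np.float64(0.0017427977698003074)) (array([ 0.50882348, -0.09117219,  0.01577441]), np.float64(0.0006249598646383449))
[[ 0.5085 -0.0911  0.0158]
 [ 0.5668 -0.1056  0.0158]
 [ 0.5544 -0.1581  0.0158]
 [ 0.4971 -0.1445  0.0158]] [ 0.53171197 -0.12482914  0.01580614]
-14.0 -13.4 -12.0
scene far edge [[ 0.4071 -0.246   0.011 ]
 [ 0.4526 -0.2637  0.011 ]] -21.2
scene near edge [[ 0.4016 -0.2645  0.    ]
 [ 0.4443 -0.2812  0.    ]] -21.4
top axis [[ 0.4028 -0.2564  0.009 ]
 [ 0.4497 -0.2708  0.009 ]
 [ 0.4631 -0.277   0.009 ]] -17.1 -18.9
1306 [ 0.43501692 -0.26173938] -17.8 0.10561544850225851 0.09028547767308198
153 [ 0.42583961 -0.26536461] -17.3 0.04546516398746131 0.02327615630593835
```

Nest floor measured at z = 15.8 mm, centre (0.5317, −0.1248), yaw −13.5°. Meter body at (0.426, −0.263), yaw about −18.5°. I'll move above the meter.

```bash
python3 -m inch '[[[0,0,-2.5],[-4.5,-0.9,-2],0.3],[[0,0,-2.5],[-4.5,-0.9,-2],0.1],[[0,0,0],[-4.4,-0.8,-2],-0.1],[[0,0,0],[0,0,-5],-0.1],[[0,0,0],[0,0,-5],-0.1]]' 30 && python3 -m inch '[[[0,0,0],[0,0,-4],-0.1],[[0,0,0],[0,0,-2],-0.1],[[0,0,0],[0,0,-1],-0.1],[[0,0,0],[0,0,0],-0.1],[[0,0,0],[0,0,0],-0.1]]'; python3 - <<'E'
from h import *
s=get_state();print(s["position"])
b=read_camera("scene")
crop(b,190,230,130,130,4.6,"pics/s7.png")
E
```

```text
time_s: 11.25
position: [0.4309, -0.2602, 0.1266]
tcp_rot: [[-0.948, 0.318, 0.005], [0.318, 0.948, -0.004], [-0.006, -0.002, -1.0]]
wrist_force: [0.6, 0.2, -0.2]
gripper_width: 0.0386
time_s: 11.75
position: [0.4312, -0.26, 0.057]
tcp_rot: [[-0.948, 0.317, 0.002], [0.317, 0.948, -0.001], [-0.002, -0.001, -1.0]]
wrist_force: [0.8, -0.3, -0.3]
gripper_width: 0.0384
[ 0.43116499 -0.2599902   0.05696677]
```

View pics/s7.png

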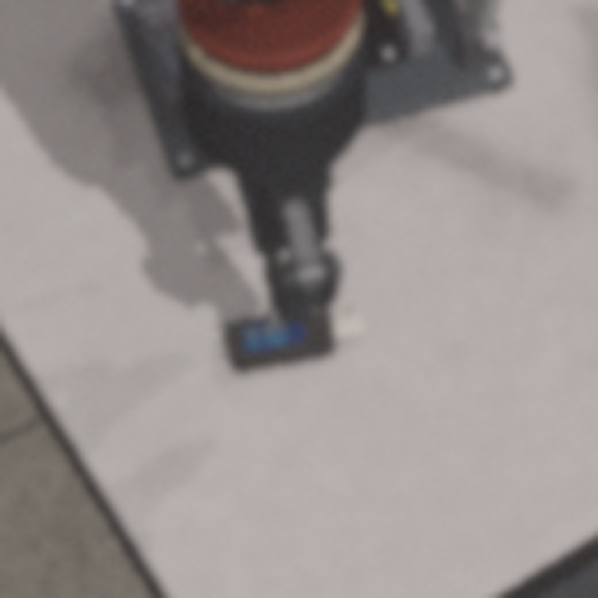

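The fingers are above the meter, slightly forward and to the left of its middle. I'll correct by (−0.5, −0.3) cm and go down.

```bash
python3 -m inch '[[[0,0,0],[-0.5,-0.3,-2],-0.1],[[0,0,0],[0,0,-2],-0.1],[[0,0,0],[0,0,-0.8],-0.1],[[0,0,0],[0,0,-0.2],-0.1]]' && python3 -m inch '[[[0,0,0],[0,0,-0.2],-0.25]]' && python3 -m inch '[[[0,0,0],[0,0,-0.2],-0.25]]'; python3 - <<'E'
from h import *
b=read_camera("scene")
crop(b,190,230,130,130,4.6,"pics/s8.png")
E
```

```text
time_s: 12.2
position: [0.425, -0.2626, 0.006]
tcp_rot: [[-0.948, 0.318, 0.0], [0.318, 0.948, -0.0], [-0.0, -0.0, -1.0]]
wrist_force: [0.3, -0.1, 0.3]
gripper_width: 0.0381
time_s: 12.3
position: [0.4258, -0.2632, 0.0048]
tcp_rot: [[-0.948, 0.318, 0.002], [0.318, 0.948, -0.001], [-0.002, -0.001, -1.0]]
wrist_force: [0.1, -0.2, 0.8]
gripper_width: 0.032
time_s: 12.4
position: [0.4258, -0.2633, 0.0029]
tcp_rot: [[-0.948, 0.318, 0.002], [0.318, 0.948, -0.002], [-0.002, -0.001, -1.0]]
wrist_force: [0.3, -0.2, -0.0]
gripper_width: 0.0319
```

View pics/s8.png

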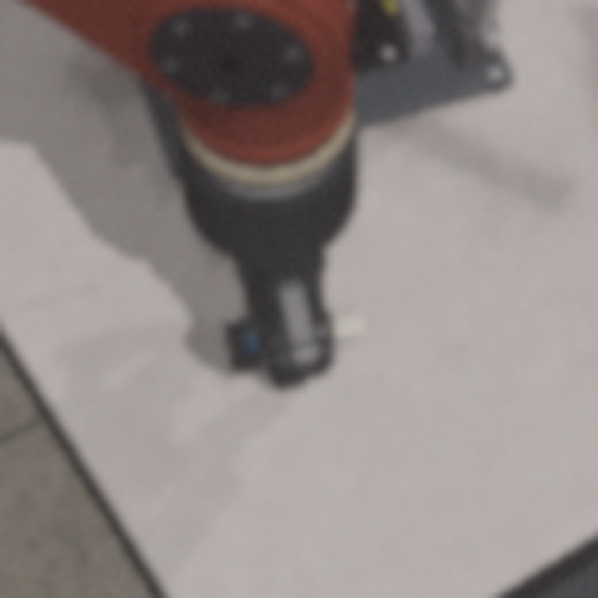

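The finger at (290,350) straddles the body, which spans x 230–332. I'll close now.

```bash
python3 -m inch '[[[0,0,0],[0,0,0],-0.6],[[0,0,0],[0,0,0],-1],[[0,0,0],[0,0,0],-1],[[0,0,0],[0,0,0],-1]]' 30 && python3 -m inch '[[[0,0,0],[0,0,2],-1],[[0,0,0],[0,0,3],-1],[[0,0,0],[0,0,4],-1],[[0,0,0],[0,0,3],-1],[[0,0,0],[0,0,0],-1]]'; python3 - <<'E'
from h import *
s=get_state();print(s["position"])
b=read_camera("scene")
crop(b,190,190,140,140,4.2,"pics/s9.png")
E
```

```text
time_s: 12.85
position: [0.4254, -0.263, 0.0025]
tcp_rot: [[-0.948, 0.318, 0.001], [0.318, 0.948, -0.001], [-0.001, -0.001, -1.0]]
wrist_force: [0.3, 0.2, 4.9]
gripper_width: 0.0228
time_s: 13.35
position: [0.4277, -0.2649, 0.1266]
tcp_rot: [[-0.948, 0.318, 0.008], [0.318, 0.948, -0.006], [-0.009, -0.004, -1.0]]
wrist_force: [1.2, -0.0, -0.4]
gripper_width: 0.0229
[ 0.42771775 -0.2648862   0.12657137]
```

View pics/s9.png

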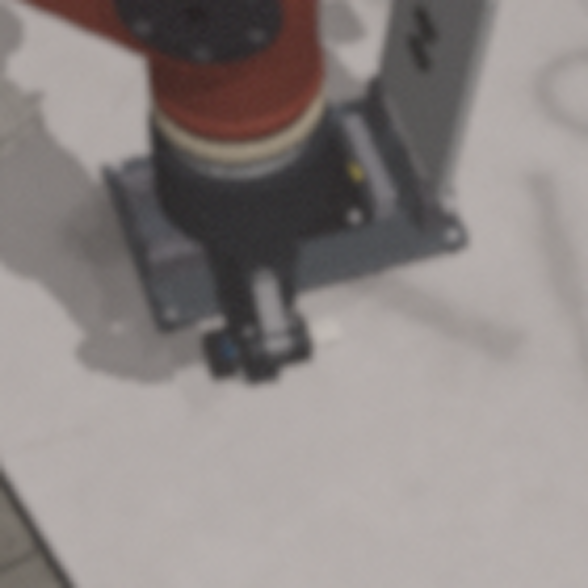

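Meter held and level: blunt end at about (205,350), plug tip at (341,330). I'll work out where it sits relative to the grip.

```bash
python3 - <<'E'
from h import *
b=read_camera("scene"); s=get_state();p=s["position"];R=s["tcp_rot"]
S=lambda x,y:(190+(x+.5)/4.2-.5,190+(y+.5)/4.2-.5)
P=plane(b,[S(341,331),S(204,345),S(312,360)],p[2]+.004)
ax=-R[:2,0]
for q in P: print(q.round(4),((q-p)[:2]@ax).round(4),((q-p)[:2]@R[:2,1]).round(4))
print(p,np.degrees(np.arctan2(R[1,1],R[0,1])))
c=np.array([.5315,-.125]);print("delta origin",c-p[:2])
E
```

```text
[ 0.4674 -0.279   0.126 ] 0.0456 -0.0021
[ 0.4089 -0.251   0.126 ] -0.0187 0.0058
[ 0.4472 -0.2853  0.126 ] 0.0285 -0.0145
[ 0.42479105 -0.26251241  0.12199236] 71.47184953871535
delta origin [0.10670895 0.13751241]
```

```bash
python3 - <<'E'
from h import *
b=read_camera("scene"); s=get_state();p=s["position"];R=s["tcp_rot"]
crop(b,220,240,60,50,12,"pics/s10.png"); print(p)
E
```

```text
[ 0.42388725 -0.26176539  0.12066045]
```

View pics/s10.png

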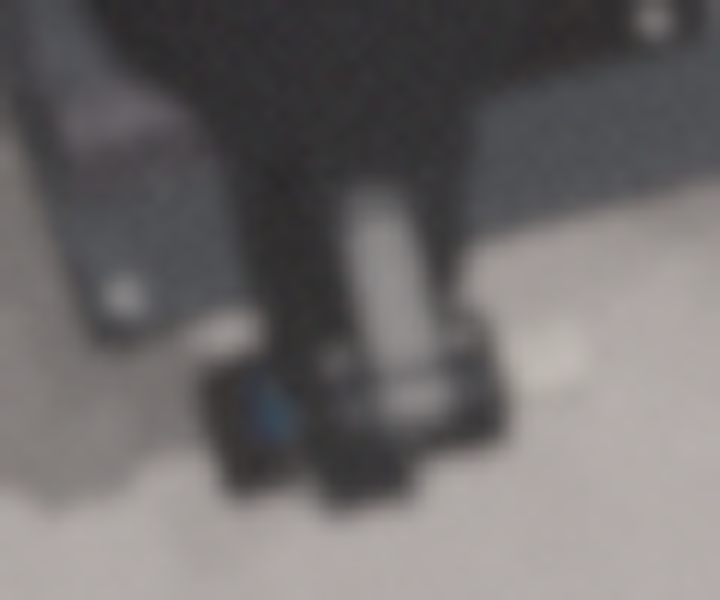

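```bash
python3 - <<'E'
from h import *
b=read_camera("scene"); s=get_state();p=s["position"];R=s["tcp_rot"]; print(p)
S=lambda x,y:(220+(x+.5)/12-.5,240+(y+.5)/12-.5)
ax=-R[:2,0]
for n,q,z in(("tip",(588,355),.0035),("bl_bot",(230,495),-.0025),("br_bot",(503,440),-.0025),("bl_far_top",(200,375),.0085),("finger",(367,505),0)):
    q=plane(b,[S(*q)],p[2]+z)[0]; print(n,q.round(4),((q-p)[:2]@ax).round(4),((q-p)[:2]@R[:2,1]).round(4))
E
```

```text
[ 0.42341071 -0.26141078  0.11992702]
tip [ 0.4636 -0.2766  0.1234] 0.0429 -0.0016
bl_bot [ 0.4017 -0.2647  0.1174] -0.0196 -0.0101
br_bot [ 0.445  -0.2798  0.1174] 0.0263 -0.0106
bl_far_top [ 0.4061 -0.2484  0.1284] -0.0205 0.0068
finger [ 0.4188 -0.2798  0.1199] 0.0015 -0.0189
```

The grip sits about 10 mm to the blunt side of the meter's origin, so the TCP target is about (0.522, −0.122). I'll carry the meter over the nest.

```bash
python3 -m inch '[[[0,0,1.5],[2.5,3.5,0],-1],[[0,0,2],[2.5,3.5,0],-1],[[0,0,1.5],[2.5,3.5,0],-1],[[0,0,0],[2.4,3.5,-2],-1],[[0,0,0],[0,0,-3],-1]]' && python3 -m inch '[[[0,0,0],[0,0,-1],-1],[[0,0,0],[0,0,0],-1],[[0,0,0],[0,0,0],-1]]'; python3 - <<'E'
from h import *
a=read_camera("top");b=read_camera("scene"); s=get_state();p=s["position"];R=s["tcp_rot"]
print(p,np.degrees(np.arctan2(R[1,1],R[0,1])))
crop(b,210,190,100,80,7,"pics/s11.png")
E
```

```text
time_s: 14.05
position: [0.5269, -0.119, 0.0715]
tcp_rot: [[-0.973, 0.229, 0.004], [0.229, 0.973, 0.001], [-0.003, 0.001, -1.0]]
wrist_force: [0.2, -0.7, 0.1]
gripper_width: 0.0226
time_s: 14.35
position: [0.523, -0.123, 0.0612]
tcp_rot: [[-0.972, 0.235, -0.002], [0.235, 0.972, 0.0], [0.002, 0.0, -1.0]]
wrist_force: [1.2, -0.1, -0.6]
gripper_width: 0.0233
[ 0.52435636 -0.12362693  0.06284495] 76.38469010202606
```

View pics/s11.png

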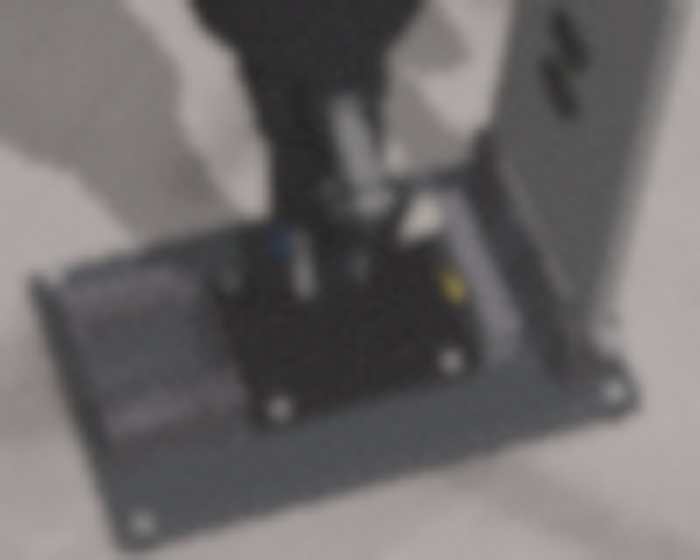

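```bash
python3 - <<'E'
from h import *
b=read_camera("scene"); s=get_state();p=s["position"]; print(p)
S=lambda x,y:(210+(x+.5)/7-.5,190+(y+.5)/7-.5)
ex=np.array([.972,-.235]);ey=np.array([.235,.972]);c=np.array([.5317,-.1248])
for n,q,z in(("tip",(440,208),p[2]+.0035),("yellow",(453,285),.016),("scr",(450,361),.0158),("scr2",(280,407),.0158)):
    q=plane(b,[S(*q)],z)[0]; print(n,q.round(4),((q[:2]-c)@ex).round(4),((q[:2]-c)@ey).round(4))
print((p[:2]-c)@ex,(p[:2]-c)@ey)
E
```

```text
[ 0.52457559 -0.12367736  0.06312187]
tip [ 0.5642 -0.1356  0.0666] 0.0342 -0.0029
yellow [ 0.5723 -0.1319  0.016 ] 0.0411 0.0026
scr [ 0.5542 -0.158   0.0158] 0.0297 -0.027
scr2 [ 0.4969 -0.1438  0.0158] -0.0294 -0.0266
-0.007188750896387058 -0.0005830334627224037
```

```bash
python3 -m inch '[[[0,0,0],[-0.17,0.14,-1],-1],[[0,0,0],[0,0,-1.2],-1],[[0,0,0],[0,0,-0.8],-1],[[0,0,0],[0,0,-0.4],-1],[[0,0,0],[0,0,0],-1]]' && python3 -m inch '[[[0,0,0],[0,0,-0.3],-1],[[0,0,0],[0,0,-0.2],-1]]' && python3 -m inch '[[[0,0,0],[0,0,-0.1],-1],[[0,0,0],[0,0,-0.1],-1]]'
```

```text
time_s: 15.0
position: [0.521, -0.1207, 0.0264]
tcp_rot: [[-0.972, 0.234, -0.002], [0.234, 0.972, 0.001], [0.003, 0.0, -1.0]]
wrist_force: [-0.7, 0.2, 0.1]
gripper_width: 0.0232
time_s: 15.2
position: [0.5224, -0.1212, 0.0229]
tcp_rot: [[-0.972, 0.234, 0.001], [0.234, 0.972, -0.0], [-0.001, -0.0, -1.0]]
wrist_force: [-0.0, 0.2, -0.5]
gripper_width: 0.0229
time_s: 15.4
position: [0.5222, -0.1211, 0.0209]
tcp_rot: [[-0.972, 0.234, 0.0], [0.234, 0.972, -0.0], [-0.0, -0.0, -1.0]]
wrist_force: [0.7, 0.7, -1.4]
gripper_width: 0.0229
```

```bash
python3 -m inch '[[[0,0,0],[0,0,-0.15],-1],[[0,0,0],[0,0,0],-1]]' && python3 -m inch '[[[0,0,0],[0,0,-0.1],-1],[[0,0,0],[0,0,0],-1]]'; python3 - <<'E'
from h import *
b=read_camera("scene"); crop(b,210,190,100,80,7,"pics/s12.png")
E
```

```text
time_s: 15.6
position: [0.522, -0.121, 0.0192]
tcp_rot: [[-0.972, 0.234, -0.0], [0.234, 0.972, 0.0], [0.0, 0.0, -1.0]]
wrist_force: [-0.4, -0.1, 0.3]
gripper_width: 0.023
time_s: 15.8
position: [0.5222, -0.1211, 0.0185]
tcp_rot: [[-0.972, 0.234, 0.0], [0.234, 0.972, -0.0], [-0.0, -0.0, -1.0]]
wrist_force: [-0.4, 0.4, 1.3]
gripper_width: 0.0227
```

View pics/s12.png

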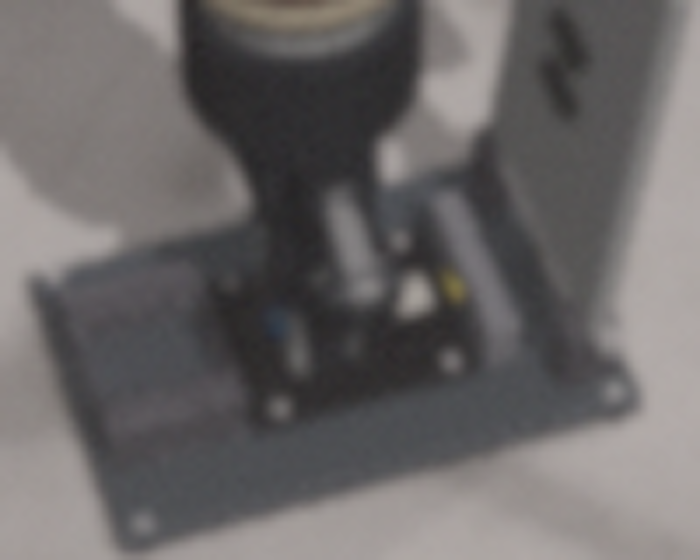

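It is seated, with the plug tip at (430,290) pointing at the yellow contacts. I'll release and rise.

```bash
python3 -m inch '[[[0,0,0],[0,0,0],-0.3],[[0,0,0],[0,0,0],-0.1],[[0,0,0],[0,0,0],-0.1],[[0,0,0],[0,0,1],-0.1],[[0,0,0],[0,0,3],-0.1]]' && python3 -m inch '[[[0,0,0],[0,0,5],-0.5],[[0,0,0],[-1,1,5],-1],[[0,0,0],[-2,4,3],-1],[[0,0,0],[-2,4,3],-1],[[0,0,0],[-2,4,0],-1]]';python3 - <<'E'
from h import *
b=read_camera("scene"); a=read_camera("top");crop(b,210,190,100,80,7,"pics/s13.png");crop(a,210,170,150,130,5,"pics/t13.png")
print(get_state()["position"])
E
```

```text
time_s: 16.35
position: [0.519, -0.12, 0.056]
tcp_rot: [[-0.972, 0.234, -0.007], [0.234, 0.972, 0.003], [0.007, 0.001, -1.0]]
wrist_force: [0.0, -0.7, 0.5]
gripper_width: 0.0383
time_s: 16.85
position: [0.4582, 0.0032, 0.2182]
tcp_rot: [[-0.972, 0.235, 0.011], [0.235, 0.972, -0.001], [-0.011, 0.001, -1.0]]
wrist_force: [1.7, 0.7, 0.8]
gripper_width: 0.0002
[0.45361106 0.00635955 0.21374676]
```

View pics/s13.png

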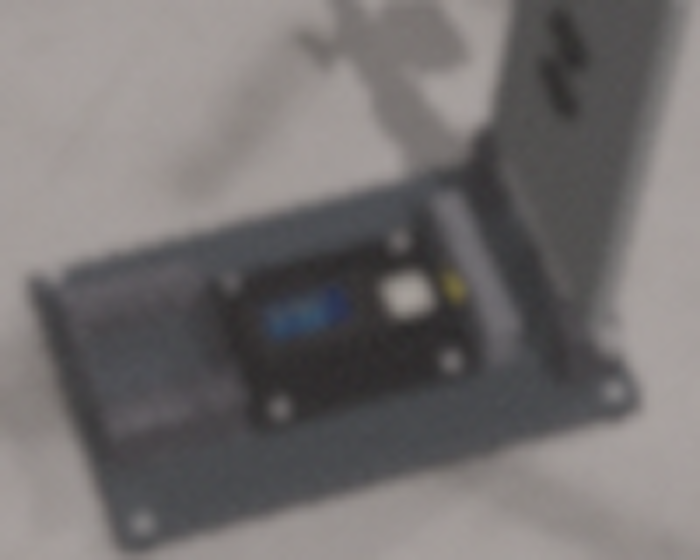

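View pics/t13.png

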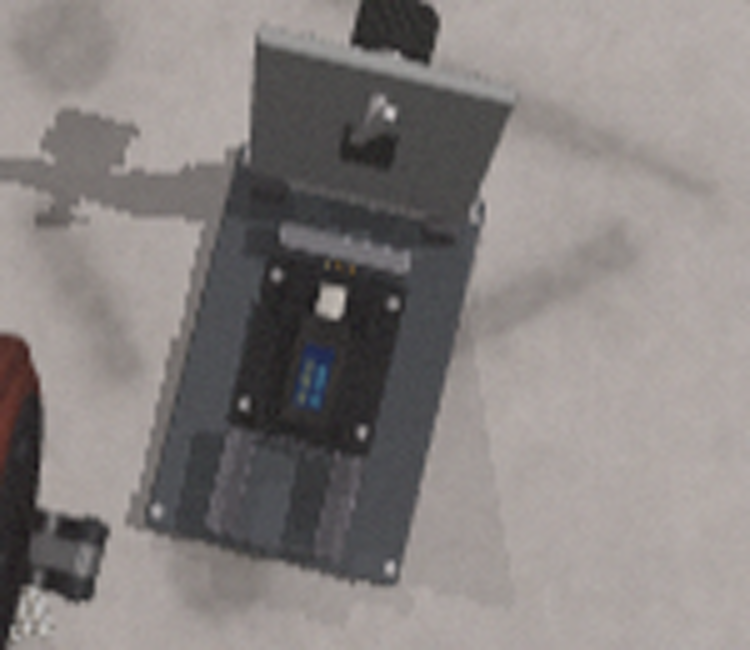

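The meter lies in the nest with its plug towards the hinge. I'll verify height and position numerically.

```bash
python3 - <<'E'
from h import *
b=read_camera("scene"); a=read_camera("top")
T=lambda x,y:(210+(x+.5)/5-.5,170+(y+.5)/5-.5)
S=lambda x,y:(210+(x+.5)/7-.5,190+(y+.5)/7-.5)
ex=np.array([.972,-.235]);ey=np.array([.235,.972]);c=np.array([.5317,-.1248])
for n,t,s in(("plugc",(332,301),(405,294)),("plugtip",(335,284),(430,290)),("screen",(315,378),(308,312)),("scrBL",(277,275),(401,241)),("scrBR",(394,303),(452,361)),("scrFL",(244,404),(231,284)),("scrFR",(362,432),(280,407)),("knob",(397,30),(0,0))):
    if n=="knob": continue
    q,e=tri(a,T(*t),b,S(*s)); print(n,q.round(4),((q[:2]-c)@ex).round(4),((q[:2]-c)@ey).round(4),round(e,4))
E
```

```text
plugc [ 0.5544 -0.1308  0.0224] 0.0235 -0.0005 0.0011
plugtip [ 0.5628 -0.1324  0.0203] 0.032 -0.0001 0.0001
screen [ 0.5201 -0.1235  0.0283] -0.0116 -0.0014 0.0006
scrBL [ 0.5676 -0.1063  0.0157] 0.0306 0.0264 0.0003
scrBR [ 0.5546 -0.1591  0.0168] 0.0303 -0.0279 0.0005
scrFL [ 0.5091 -0.0918  0.0166] -0.0297 0.0268 0.0001
scrFR [ 0.4965 -0.1446  0.017 ] -0.0295 -0.0275 0.0002
```

Plug tip is 32.0 mm behind the nest centre, lateral error under 1 mm, and it is flat. Now back to the knob to bring the lid down by the reverse arc.

```bash
python3 -m inch '[[[0,0,0],[0.5,-0.4,4],-1],[[0,0,0],[3.4,-2.7,0.5],0],[[0,0,0],[3.4,-2.7,0],0.6],[[0,0,0],[3.4,-2.7,0],0.6],[[0,0,0],[3.4,-2.7,0],0.6]]' 30 && python3 -m inch '[[[0,0,0],[3.4,-2.7,0],0.6],[[0,0,0],[2.8,-2.1,0],0.6],[[0,0,0],[0,0,0],0.6],[[0,0,0],[0,0,0],0.6]]';python3 - <<'E'
from h import *
s=get_state();print(s["position"],s["joints"])
b=read_camera("scene");crop(b,230,110,120,120,5,"pics/s14.png")
a=read_camera("top");crop(a,210,120,150,130,5,"pics/t14.png")
E
```

```text
time_s: 17.55
position: [0.5977, -0.112, 0.2566]
tcp_rot: [[-0.972, 0.236, -0.0], [0.236, 0.972, -0.0], [0.0, -0.0, -1.0]]
wrist_force: [0.5, -0.3, 0.1]
gripper_width: 0.058
time_s: 17.95
position: [0.6581, -0.1589, 0.2553]
tcp_rot: [[-0.972, 0.236, -0.003], [0.236, 0.972, 0.001], [0.003, 0.0, -1.0]]
wrist_force: [0.8, 0.5, -0.3]
gripper_width: 0.0683
[ 0.65809292 -0.1589413   0.25534314] [-3.40533084e-01  3.10173406e-01  1.45388530e+00 -6.07860000e-05
  1.38036164e+00 -1.67283796e+00]
```

View pics/s14.png

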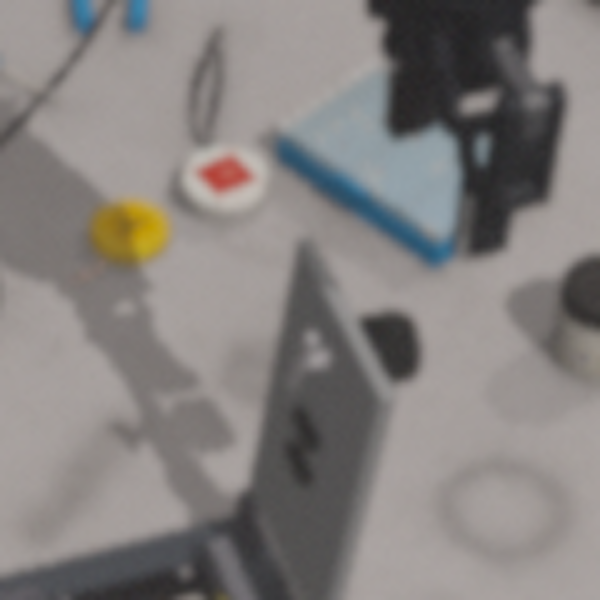

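The knob is visible behind the lid at (395,345), with the fingers above it. I'll shift +0.4 cm in y, go down and grip.

```bash
python3 -m inch '[[[0,0,0],[0,0.4,-3],0.6],[[0,0,0],[0,0,-3],0.6],[[0,0,0],[0,0,-2.5],0.6],[[0,0,0],[0,0,-1.2],0.6],[[0,0,0],[0,0,-0.5],0.2]]' && python3 -m inch '[[[0,0,0],[0,0,0],-0.3],[[0,0,0],[0,0,0],-1],[[0,0,0],[0,0,0],-1],[[0,0,0],[0,0,0],-1]]'
```

```text
time_s: 18.55
position: [0.6569, -0.1523, 0.1537]
tcp_rot: [[-0.972, 0.233, -0.003], [0.233, 0.972, 0.001], [0.003, 0.0, -1.0]]
wrist_force: [0.2, -0.5, 0.1]
gripper_width: 0.0553
time_s: 18.95
position: [0.6589, -0.1542, 0.1568]
tcp_rot: [[-0.972, 0.234, 0.002], [0.234, 0.972, -0.002], [-0.002, -0.001, -1.0]]
wrist_force: [-1.4, -2.7, 1.9]
gripper_width: 0.0275
```

```bash
python3 -m inch '[[[0,0,0],[-1.34,0.33,0.49],-1],[[0,0,0],[-1.37,0.33,0.35],-1],[[0,0,0],[-1.41,0.34,0.19],-1]]' && python3 -m inch '[[[0,0,0],[-1.42,0.34,0.05],-1],[[0,0,0],[-1.41,0.34,-0.11],-1],[[0,0,0],[-1.4,0.34,-0.26],-1],[[0,0,0],[-1.36,0.33,-0.41],-1]]' && python3 -m inch '[[[0,0,0],[-1.31,0.32,-0.55],-1],[[0,0,0],[-1.25,0.3,-0.69],-1],[[0,0,0],[-1.17,0.28,-0.82],-1],[[0,0,0],[-1.08,0.26,-0.95],-1]]'; python3 - <<'E'
from h import *
s=get_state();print(s["position"])
b=read_camera("scene");crop(b,180,130,150,140,4,"pics/s15.png")
E
```

```text
time_s: 19.25
position: [0.6183, -0.1444, 0.1666]
tcp_rot: [[-0.972, 0.234, 0.005], [0.234, 0.972, -0.003], [-0.005, -0.002, -1.0]]
wrist_force: [2.7, -4.0, -2.2]
gripper_width: 0.0279
time_s: 19.65
position: [0.5636, -0.1311, 0.1608]
tcp_rot: [[-0.972, 0.234, 0.008], [0.234, 0.972, -0.004], [-0.009, -0.002, -1.0]]
wrist_force: [1.7, -3.3, 2.7]
gripper_width: 0.0281
time_s: 20.05
position: [0.5152, -0.1194, 0.1314]
tcp_rot: [[-0.972, 0.234, 0.006], [0.234, 0.972, -0.003], [-0.007, -0.002, -1.0]]
wrist_force: [-1.4, -3.0, 5.5]
gripper_width: 0.0278
[ 0.51521673 -0.11937996  0.13137168]
```

View pics/s15.png

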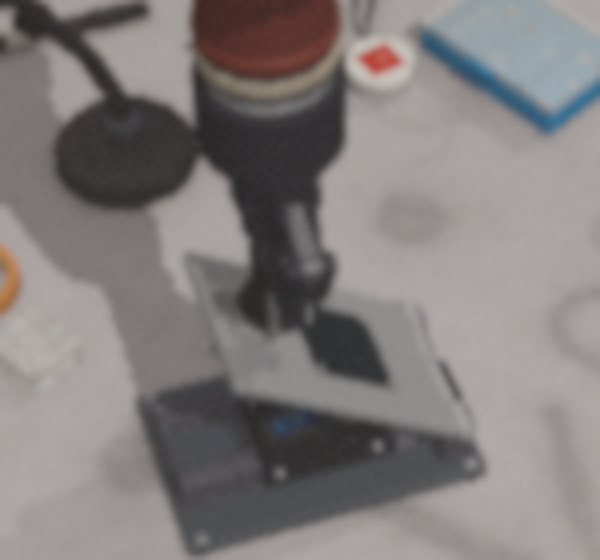

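The lid is coming down well, with the meter still in its nest under it. I'll continue with a force check each step near the end.

```bash
python3 -m inch '[[[0,0,0],[-0.98,0.24,-1.05],-1],[[0,0,0],[-0.87,0.21,-1.15],-1],[[0,0,0],[-0.75,0.18,-1.25],-1]]' && python3 -m inch '[[[0,0,0],[-0.62,0.15,-1.31],-1],[[0,0,0],[-0.47,0.12,-1.37],-1]]' && python3 -m inch '[[[0,0,0],[-0.2,0.05,-0.6],-1],[[0,0,0],[0,0,0],-1]]' && python3 -m inch '[[[0,0,0],[-0.1,0.02,-0.3],-1]]'
```

```text
time_s: 20.4
position: [0.4879, -0.1127, 0.0953]
tcp_rot: [[-0.972, 0.233, 0.002], [0.233, 0.972, -0.002], [-0.003, -0.002, -1.0]]
wrist_force: [-1.9, -3.5, 5.1]
gripper_width: 0.0276
time_s: 20.6
position: [0.4761, -0.1098, 0.0675]
tcp_rot: [[-0.972, 0.233, -0.0], [0.233, 0.972, -0.002], [-0.0, -0.002, -1.0]]
wrist_force: [-5.1, -2.8, 3.8]
gripper_width: 0.0278
time_s: 20.8
position: [0.4737, -0.1092, 0.0603]
tcp_rot: [[-0.972, 0.233, -0.001], [0.233, 0.972, -0.001], [0.001, -0.001, -1.0]]
wrist_force: [-3.7, -3.6, -0.3]
gripper_width: 0.0283
time_s: 20.9
position: [0.4734, -0.1091, 0.0583]
tcp_rot: [[-0.972, 0.233, -0.0], [0.233, 0.972, -0.001], [0.0, -0.001, -1.0]]
wrist_force: [-3.5, -2.5, 3.7]
gripper_width: 0.0277
```

```bash
python3 -m inch '[[[0,0,0],[-0.05,0.01,-0.25],-1],[[0,0,0],[0,0,0],-1]]' && python3 -m inch '[[[0,0,0],[0,0,-0.2],-1],[[0,0,0],[0,0,0],-1]]' && python3 -m inch '[[[0,0,0],[0,0,-0.2],-1],[[0,0,0],[0,0,0],-1]]'
```

```text
time_s: 21.1
position: [0.4726, -0.1089, 0.0555]
tcp_rot: [[-0.972, 0.233, -0.001], [0.233, 0.972, -0.001], [0.0, -0.001, -1.0]]
wrist_force: [-3.4, -4.5, 0.5]
gripper_width: 0.028
time_s: 21.3
position: [0.4723, -0.1088, 0.0536]
tcp_rot: [[-0.972, 0.233, -0.002], [0.233, 0.972, -0.001], [0.001, -0.001, -1.0]]
wrist_force: [-4.9, -3.8, 2.0]
gripper_width: 0.0277
time_s: 21.5
position: [0.4724, -0.1089, 0.0533]
tcp_rot: [[-0.973, 0.233, -0.003], [0.233, 0.973, -0.001], [0.003, -0.001, -1.0]]
wrist_force: [-9.7, -2.4, 14.7]
gripper_width: 0.0281
```

Firm stop at z = 0.053, about where shut is expected. I'll check by eye.

```bash
python3 - <<'E'
from h import *
b=read_camera("scene");crop(b,190,190,130,130,4.6,"pics/s16.png")
E
```

```text
(no output)
```

View pics/s16.png

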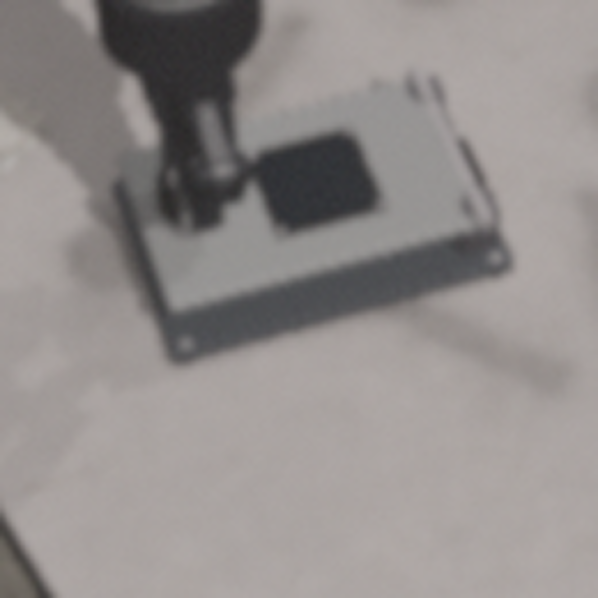

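The lid is shut: its corners and square sit at the same pixels as at the start. I'll re-centre the grip on the knob, then turn.

```bash
python3 -m inch '[[[0,0,0],[0,0,0.15],-1],[[0,0,0],[0,0,0],-0.2],[[0,0,0],[0,0,0],0],[[0,0,0],[0,0,0],0]]'; python3 -c "
from cell import *;print(get_state()['position'],get_state()['wrist_force'],get_state()['joints'][5])"
```

```text
time_s: 21.95
position: [0.4734, -0.108, 0.0529]
tcp_rot: [[-0.972, 0.234, 0.001], [0.234, 0.972, 0.0], [-0.001, 0.001, -1.0]]
wrist_force: [-0.3, 0.6, -0.1]
gripper_width: 0.0427
[ 0.47338526 -0.10802496  0.05292378] [-0.26870854  0.61696628 -0.148753  ] -1.704737629212389
```

```bash
python3 -m inch '[[[0,0,0],[-0.4,-0.04,-0.2],-0.2],[[0,0,0],[0,0,-0.1],-0.6],[[0,0,0],[0,0,0],-1],[[0,0,0],[0,0,0],-1],[[0,0,0],[0,0,0],-1]]' 30 && python3 -m inch '[[[0,0,-8.2],[0,0,0],-1],[[0,0,-8.2],[0,0,0],-1],[[0,0,-8.2],[0,0,0],-1],[[0,0,-8.2],[0,0,0],-1],[[0,0,-8.2],[0,0,0],-1]]' && python3 -m inch '[[[0,0,-8.2],[0,0,0],-1],[[0,0,-8.2],[0,0,0],-1],[[0,0,-8.2],[0,0,0],-1],[[0,0,-8.2],[0,0,0],-1],[[0,0,-8.2],[0,0,0],-1]]' && python3 -m inch '[[[0,0,-8.2],[0,0,0],-1],[[0,0,0],[0,0,0],-1],[[0,0,0],[0,0,0],-1]]'
```

```text
time_s: 22.45
position: [0.4685, -0.1082, 0.0501]
tcp_rot: [[-0.972, 0.234, -0.001], [0.234, 0.972, 0.001], [0.001, 0.001, -1.0]]
wrist_force: [-2.2, 1.5, 4.5]
gripper_width: 0.0289
time_s: 22.95
position: [0.4689, -0.1076, 0.0501]
tcp_rot: [[-0.575, 0.818, 0.0], [0.818, 0.575, 0.002], [0.002, 0.001, -1.0]]
wrist_force: [-1.2, 3.5, 4.6]
gripper_width: 0.0288
time_s: 23.45
position: [0.4696, -0.1074, 0.0501]
tcp_rot: [[0.103, 0.995, 0.002], [0.995, -0.103, 0.003], [0.003, 0.002, -1.0]]
wrist_force: [2.7, 4.6, 2.4]
gripper_width: 0.0291
time_s: 23.75
position: [0.4698, -0.1074, 0.0501]
tcp_rot: [[0.239, 0.971, 0.003], [0.971, -0.239, 0.003], [0.003, 0.002, -1.0]]
wrist_force: [1.7, 4.6, 3.4]
gripper_width: 0.0286
```

Turned 90°. Now the pull-up test, in small steps, with a firmer grip.

```bash
python3 -m inch '[[[0,0,0],[0,0,0.15],-1],[[0,0,0],[0,0,0.15],-1]]' 50 && python3 -m inch '[[[0,0,0],[0,0,0.1],-1]]' && python3 -m inch '[[[0,0,0],[0,0,0.1],-1]]'
```

```text
time_s: 23.95
position: [0.4699, -0.1074, 0.0522]
tcp_rot: [[0.239, 0.971, 0.003], [0.971, -0.239, 0.002], [0.003, 0.003, -1.0]]
wrist_force: [6.6, 2.4, -7.6]
gripper_width: 0.0284
time_s: 24.05
position: [0.4698, -0.1073, 0.0526]
tcp_rot: [[0.239, 0.971, 0.004], [0.971, -0.239, 0.002], [0.003, 0.003, -1.0]]
wrist_force: [10.0, 1.5, -14.8]
gripper_width: 0.0282
time_s: 24.15
position: [0.4698, -0.1073, 0.0528]
tcp_rot: [[0.239, 0.971, 0.004], [0.971, -0.239, 0.002], [0.003, 0.004, -1.0]]
wrist_force: [12.7, 2.8, -20.6]
gripper_width: 0.028
```

```bash
python3 -m inch '[[[0,0,0],[0.05,0,0.08],-1],[[0,0,0],[0,0,0],-1],[[0,0,0],[0,0,0],-1],[[0,0,0],[0,0,0],-1],[[0,0,0],[0,0,0],-1]]' && python3 -m inch '[[[0,0,0],[0,0,0],-1],[[0,0,0],[0,0,0],-1],[[0,0,0],[0,0,0],-1]]'&& python3 -m inch '[[[0,0,0],[-0.05,0,-0.25],-1],[[0,0,0],[0,0,-0.23],-1],[[0,0,0],[0,0,0],-1]]'
```

```text
time_s: 24.65
position: [0.4698, -0.1073, 0.0528]
tcp_rot: [[0.239, 0.971, 0.003], [0.971, -0.239, 0.002], [0.003, 0.003, -1.0]]
wrist_force: [10.6, 0.7, -18.5]
gripper_width: 0.0286
time_s: 24.95
position: [0.4698, -0.1073, 0.0528]
tcp_rot: [[0.239, 0.971, 0.003], [0.971, -0.239, 0.002], [0.003, 0.003, -1.0]]
wrist_force: [10.9, 1.2, -17.7]
gripper_width: 0.0284
time_s: 25.25
position: [0.4698, -0.1074, 0.0504]
tcp_rot: [[0.239, 0.971, 0.003], [0.971, -0.239, 0.003], [0.003, 0.002, -1.0]]
wrist_force: [3.0, 5.3, -2.6]
gripper_width: 0.0281
```

It held about 18–20 N for a second at the 2–3 mm play. I'll set it down, release and retreat.

```bash
python3 -m inch '[[[0,0,0],[0,0,-0.1],-1],[[0,0,0],[0,0,0.0],-0.3],[[0,0,0],[0,0,0],0.2],[[0,0,0],[0,0,0],0.3],[[0,0,0],[0,0,0.5],0.3]]' && python3 -m inch '[[[0,0,0],[0,0,2],0.3],[[0,0,0],[0,0,4],0.3],[[0,0,0],[0,0,5],0.3],[[0,0,0],[0,0,4.5],0.3],[[0,0,0],[-1.5,4.4,1],0.3]]' && python3 -m inch '[[[0,0,0],[-1.5,4.4,0],0.3],[[0,0,0],[-1,4.4,0],0.3],[[0,0,0],[0,0,0],0.3],[[0,0,0],[0,0,0],0.3]]';python3 - <<'E'
from h import *
b=read_camera("scene");crop(b,190,190,130,130,4.6,"pics/s17.png");cv2.imwrite("pics/s17f.png",b["pixels"][...,::-1])
a=read_camera("top");cv2.imwrite("pics/t17.png",a["pixels"][...,::-1])
s=get_state();print(s["wrist_force"],s["joint_vel"].round(3))
E
```

```text
time_s: 25.75
position: [0.4674, -0.1085, 0.0539]
tcp_rot: [[0.237, 0.971, -0.003], [0.971, -0.237, 0.001], [-0.0, -0.003, -1.0]]
wrist_force: [-0.2, 0.0, -0.4]
gripper_width: 0.0553
time_s: 26.25
position: [0.4592, -0.069, 0.2276]
tcp_rot: [[0.243, 0.97, 0.014], [0.97, -0.243, -0.006], [-0.003, 0.016, -1.0]]
wrist_force: [1.7, 1.4, 0.8]
gripper_width: 0.0556
time_s: 26.65
position: [0.4283, 0.0239, 0.2199]
tcp_rot: [[0.235, 0.972, 0.001], [0.972, -0.235, -0.001], [-0.001, 0.001, -1.0]]
wrist_force: [0.5, 0.1, -0.9]
gripper_width: 0.0555
[-0.29831564 -0.01550838 -0.15253396] [-0.018  0.009 -0.007  0.004 -0.002  0.002]
```

View pics/s17.png

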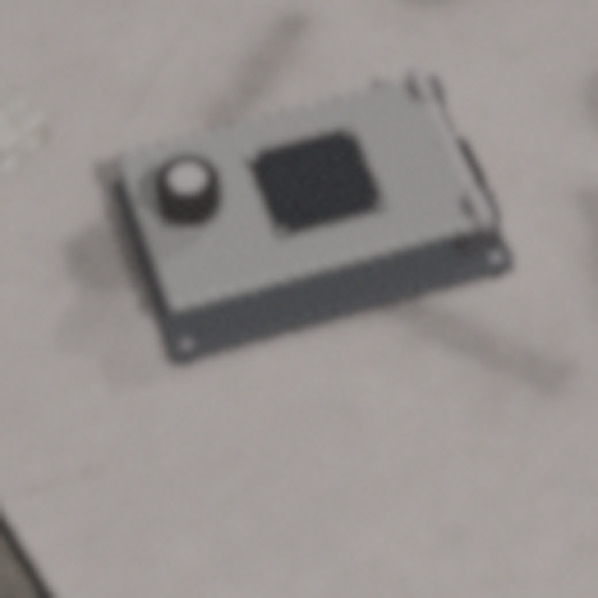

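View pics/t17.png

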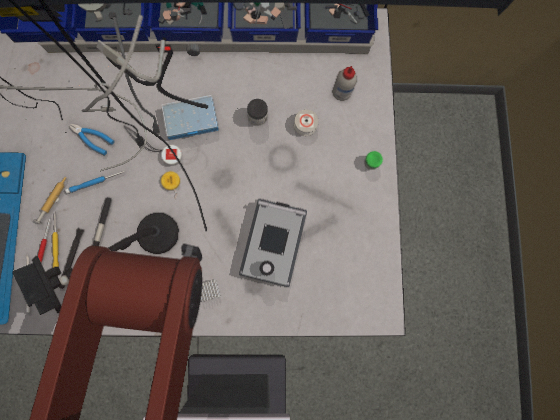

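The lid is down, the knob is at (187,175) as at the start, and the bystanders I can see are where they were. The arm is clear and sensing no contact.

```bash
python3 -c "
from cell import *;print(hand_in())"
```

```text
the job is handed in; nothing more can be done
None
```

The USB meter is in the fixture with the lid shut and locked, and the job was handed in at about 27 s; hand-in gave no verdict.

- **Unlocking:** A gentle pull reached 22 N with only 2.5 mm of rise, so the lid was locked. I turned the knob 90° clockwise to free it and swung the lid to about 1.79 rad.
- **Meter:** It went into the nest with its plug towards the hinge. Two camera views put the plug tip 32.0 mm behind the nest's middle, less than 1 mm off to the side, and lying flat.
- **Locking:** I shut the lid, turned the knob another 90° and pulled up for about a second. It held 18–20 N with 2–3 mm of movement. I then eased it back down and let go.

**Last checks:** The lid and knob sit at the same pixels as at the start, and the wrist force was near zero with the arm clear. The tinner, wick and pot look unmoved. The arm hid the tape and most of the heat sink in the final top picture, and I did not view the full scene picture, so I did not confirm those two. No check failed; camera and arm positions differed by about 1–2 mm, within the stated calibration.

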